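Hook the stirrer paddle out of the slot

TASK

The stirrer paddle has slid into the low slot of the metal box, where fingers cannot go. Take the hooked pick from its rest, reach into the slot with it, drag the paddle out through the mouth until it lies flat on the cart top wholly clear of the box, and put the pick back into its rest with the hook hanging down. Touch the paddle with nothing but the pick and leave the glassware and the marker around where they are.

Things in the scene. Friction and masses are not known exactly. Their poses are not given: they have to be found in the camera images.
- slot_box: Low fixed box of grey sheet metal, clear plastic cover, no floor; 94 wide (x; 110 over its screw flanges) x 154 long (y) x 61 mm high. Open only at its mouth, on its +y side; the slot inside is 86 wide, 56 high, 150 mm deep from the mouth to its closed -y end. Origin: on the cart top under the middle of the mouth; x across the slot, +y straight out of the mouth, z up.
- paddle: Light metal stirrer paddle, 0.05 kg, loose, lying flat in the slot at any yaw: a 20 mm hub with four blades standing out round it, 69 mm across (35 mm from centre to blade ends), 20 mm high. Origin: centre of its underside; z up.
- pick: Hooked pick, 222 mm, 0.12 kg: black flat-sided handle 18 wide (x) x 88 long (y) x 26 mm high (z); from the middle of its -y end a straight 8 mm round steel shank runs on to y = -178 mm, where it turns down into a hook: an 8 mm round leg at y = -174 mm that ends 22 mm below the shank's line. Origin: centre of the handle, on the shank's line, near its balance point; z up as it rests.
- hook_tip (a point): Lowest point of the pick's hook: x 0, y -174, z -22 mm in the pick's frame.
- pick_rest: Dark steel rest fixed to the cart top: base 60 (x) x 96 (y) x 6 mm, two U saddles 12 mm thick at y = -28 and +28 mm, 44 mm of space between. Beds 40 mm above the cart top, 24 mm wide; cheeks rise to 52 and flare out to 61 mm. The pick lies along y on both saddles, handle centre at x 0, y about 0, z 53 mm, shank to -y. Origin: centre of the base's underside.
- dropper: Brown dropper bottle, 33 mm across, 99 mm high, a bystander standing behind the work. Origin: centre of its underside.
- vial: Vial with a white cap, 28 mm across, 60 mm high, a bystander standing behind the work. Origin: centre of its underside.
- flask: Small conical flask, 60 mm across, 98 mm high, a bystander to the right. Origin: centre of its underside.
- marker: Marker pen, 134 mm long, a bystander lying at the right. Origin: centre of its underside.
- beaker: Beaker, 71 mm across, 90 mm high, a bystander to the left. Origin: centre of its underside.

How it is judged:
By the outcome, as a careful person would: the job done as asked, in the order asked, and still so for the second after the job is handed in, with the robot touching nothing.
It also fails if it takes over 54 s, if anything falls off the work surface, if the arm or the gripper's body presses on something with over 40 N, if the wrist force passes 120 N, or if a joint passes its speed limit or range.

ROBOT

A 6-joint arm with a two-finger parallel gripper is mounted at the origin on a cart in front of the work surface, level with it; the furniture and walls round the work are solid. World frame = base frame: x ahead of the robot, y to its left, z up, the work surface at z = 0. Lengths are in mm, angles in rad, forces in N, time in s.
With the tool pointing down it reaches from about 325 to 775 mm from the base axis. Payload 5.5 kg.
Tool frame: the origin (TCP) lies at the very end of the fingers, on their centre line; the grasp point (between the pads) lies grip_depth behind it (grip_depth is the distance from the TCP to the grasp point, in mm); z points along the fingers, y is the line along which they close (so a half turn about z gives the same grasp; the last joint's range is limited). The gripper opens to 85 mm and grips with 20 to 120 N. Pads are 22 mm wide; open, the fingers measure 114 mm over their backs; the gripper's body (76 mm by 85 mm) begins 54 mm behind the grasp point. The pads swing forward as they close: fully open they stand 13 mm farther back than shut.
Start: joints at [-1.196, 0.091, 1.231, -0, 1.82, -0.057], TCP at [251.105, -544.943, 231.275] pointing down, gripper open.
Joint ranges: [-2.87, 2.87], [-0.86, 2.18], [0.17, 2.46], [-1.51, 4.65], [0.06, 2.69], [-2.65, 2.65]. Speed limits (rad/s): [2.57, 2.57, 3.01, 3.14, 3.14, 3.14].

INTERFACE

Orientations are given as a unit quaternion [x, y, z, w].
In Python, from bench import * gives the robot as it stands.
- The arm moves only by the shell command python3 -m pendant 'ROWS' [FORCE]. ROWS is JSON, a list of rows, each a list of 7 numbers: the opening, from 0 (shut) to 1 (fully open), then the shift along the tool's x, y, z each as a share of 1000 mm, from -1 to 1, then the turn, a rotation vector about the tool's x, y, z each as a share of 2 rad, from -1 to 1. In form: [[jaw, x, y, z, rx, ry, rz], ...]. A call has 1 to 10 rows; each row is the pose to reach, as a shift and turn from the pose commanded when the call began, along the tool's axes at that moment; what a row does not reach only later rows make up. A row lasts 1/10 s, in which the tool goes at most 50 mm and 8.59 degrees, less where a joint would pass 70% of its speed; a pose out of reach is approached as far as the arm can. A call with a number of a shift or a turn outside -1 to 1 is refused whole. A call with a gripper value outside its range is refused whole. The fingers move at their own pace and stop on an object; FORCE is the grip in N (left out, the last holds). Time passes only in rows, so rows that repeat a pose let the fingers close. It gives the time, the measured TCP pose, the force, the opening and the grip force at its end, in the units of the state.
- get_state(): the state, without advancing time (a new reading comes with each control period).
- capture(name): name is "scene" or "side" or "wrist"; returns a dict with "frame" (420x560x3 uint8, red, green, blue), "intrinsics" (3x3 intrinsics, pixels), "R" (3x3) and "t" (3): a world point X has camera coordinates R X + t. Camera axes: x right, y down, z forward; pixel columns grow to the right and rows downward; lengths in mm; the calibration is good to about 2 mm. A picture is of the moment at which its call begins. There is no depth.
- job_done(): hands the job in; it is judged then, once.
The state is a dict: "time_s": time; "joint_positions": joint angles; "qvel": joint speeds; "joint_efforts": joint torques, N m; "ee_pos": TCP position; "eef_rot": TCP orientation; "ft_force": force on the tool from outside, world axes, zero at the start; "ft_torque": the same for the moment, N m; "finger_gap": finger opening in mm; "grip_force": force on a finger pad.
Only numpy, scipy, OpenCV 4.12 (cv2) and the standard library are available. Lean on these libraries where they do the work, as an engineer would, in place of code of your own. Each camera call takes 0.05 s, during which the arm holds its last target. There are 200 camera calls.

## Working session

There is one attempt and no reset: what is moved stays moved. The work goes in short steps, Python scripts to look and compute and a shell command to move; the robot and the scene stay as the last step left them, time stands still between calls to the robot, and variables do not carry over. Pictures are saved under pics/ and viewed, at most 10 in all, crops included, and the job is handed in when it is done.

```bash
ls; mkdir -p pics
python3 - <<'E'
from bench import *
import cv2,pickle,numpy as np
s=get_state();print({k:np.round(v,3) for k,v in s.items()})
D={}
for n in("scene","side"):
    c=capture(n);D[n]=c;cv2.imwrite(f"pics/{n}0.png",cv2.resize(c["frame"][:,:,::-1],(800,600),interpolation=cv2.INTER_CUBIC))
    print(n,-np.array(c["R"]).T@c["t"])
pickle.dump(D,open("d0.pkl","wb"))
E
```

```text
pics
{'time_s': np.float64(0.0), 'joint_positions': array([-1.196,  0.092,  1.232, -0.   ,  1.82 , -0.057]), 'qvel': array([ 0.001, -0.   , -0.001,  0.   ,  0.001, -0.001]), 'joint_efforts': array([-1.0000e-03, -4.5873e+01, -4.1802e+01, -0.0000e+00,  1.2000e-02,
        0.0000e+00]), 'ee_pos': array([ 250.993, -544.661,  230.125]), 'eef_rot': array([ 0.977,  0.214, -0.   , -0.001]), 'ft_force': array([ 0.368, -0.758, -0.362]), 'ft_torque': array([-0.007, -0.01 , -0.006]), 'grip_force': np.float64(0.0), 'finger_gap': np.float64(85.498)}
scene [-161.65357699 1284.16203399  985.39530303]
side [  389.85082089 -1250.92908138   905.83706118]
```

View pics/scene0.png

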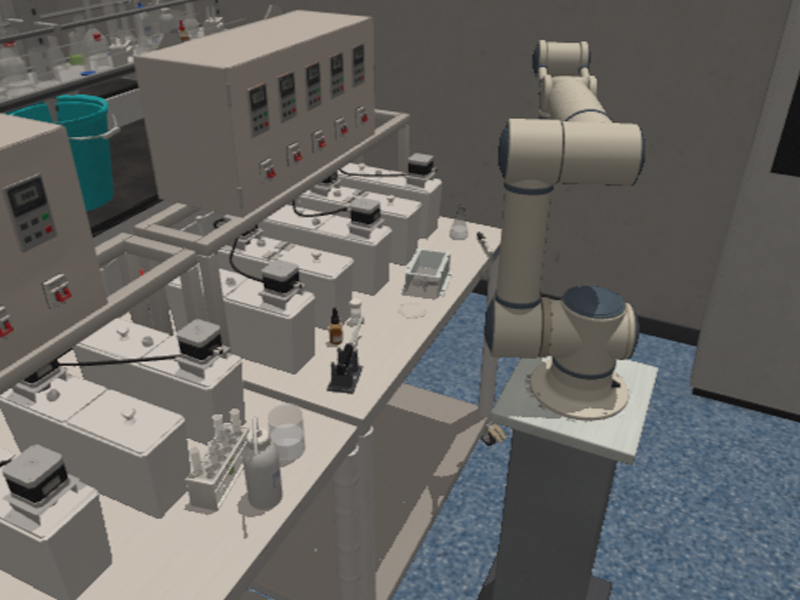

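View pics/side0.png

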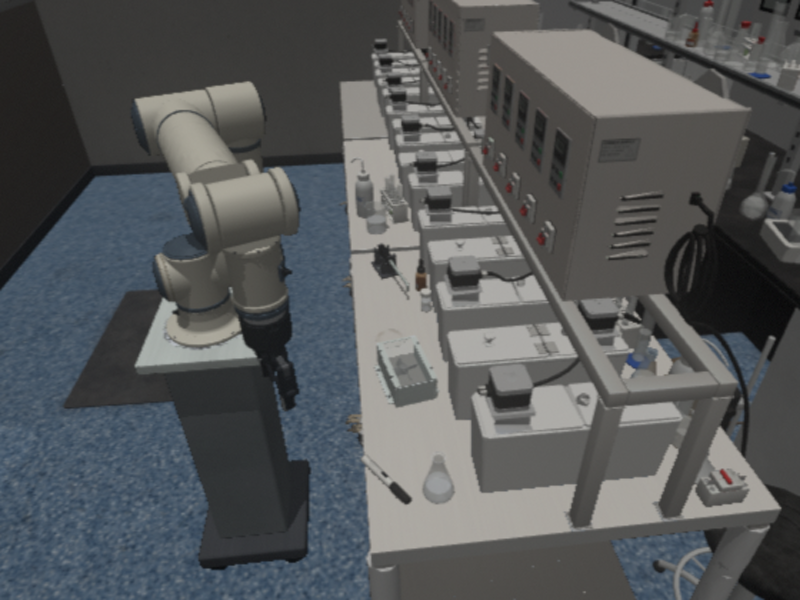

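The side view shows the box near (405,372), the rest and pick at (385,262)-(407,292), the dropper and vial at (423,285), the flask at (438,483) and the marker at (385,478). In the scene view the box is at (428,272) and the rest at (346,375). Next I'll take enlarged crops.

```bash
cat > h.py <<'E'
import numpy as np,cv2,pickle
def ray(c,u,v,z):
    R=np.array(c["R"]);t=np.array(c["t"]).ravel();K=np.array(c["intrinsics"])
    o=-R.T@t;d=R.T@np.linalg.solve(K,[u,v,1]);return o+d*(z-o[2])/d[2]
def proj(c,X):
    p=(np.array(c["R"])@np.atleast_2d(X).T).T+np.array(c["t"]).ravel();p=p@np.array(c["intrinsics"]).T;return p[:,:2]/p[:,2:]
def crop(c,x0,y0,w,h,s):
    return cv2.resize(c["frame"][y0:y0+h,x0:x0+w,::-1],None,fx=s,fy=s,interpolation=cv2.INTER_CUBIC)
E
python3 - <<'E'
from h import *
D=pickle.load(open("d0.pkl","rb"))
a=crop(D["side"],240,160,100,150,4);b=crop(D["scene"],220,140,100,150,4)
cv2.imwrite("pics/c1.png",np.hstack([a,b]))
for n,u,v in(("side",405,385),("side",385,270),("side",385,337),("scene",428,285),("scene",346,385),("side",362,455),("side",438,495)):
    print(n,u,v,ray(D[n],u*.7,v*.7,0).round())
E
```

```text
side 405 385 [ 483. -305.    0.]
side 385 270 [478. 187.   0.]
side 385 337 [ 452. -127.    0.]
scene 428 285 [ 478. -269.    0.]
scene 346 385 [468. 214.   0.]
side 362 455 [ 377. -492.    0.]
side 438 495 [ 512. -601.    0.]
```

View pics/c1.png

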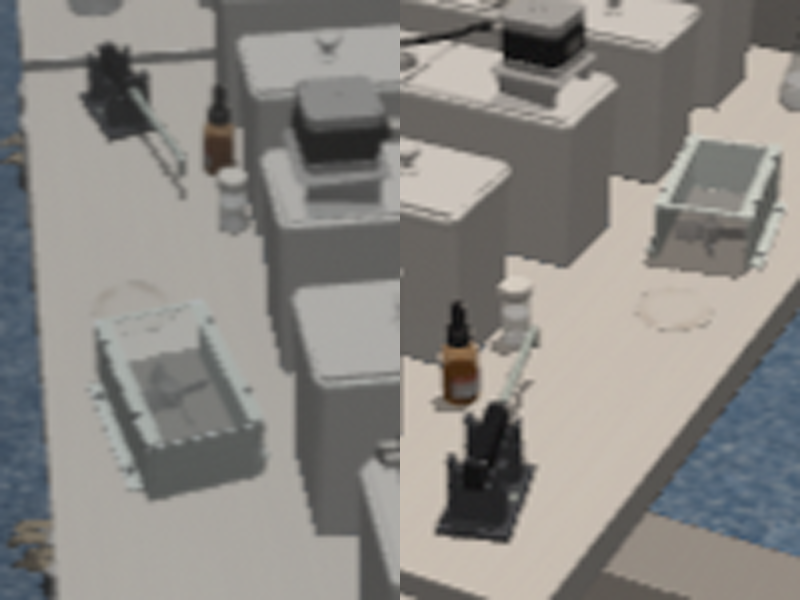

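The crops (4x) show the box top rim clearly in both views, with the mouth facing the rest. The paddle is about mid-slot, at side (175,385) and scene (710,230). The pick's shank ends at side (183,158) and scene (537,335).

Run:
```python
from h import *
from scipy.optimize import least_squares
D=pickle.load(open("d0.pkl","rb"))
S=lambda u,v:(240+u/4,160+v/4); C=lambda u,v:(220+(u-400)/4,140+v/4)
def fit(obs,x0):
    def r(p):
        c,s=np.cos(p[2]),np.sin(p[2]);o=[]
        for n,px,l in obs:
            X=[p[0]+c*l[0]-s*l[1],p[1]+s*l[0]+c*l[1],l[2]];o+=list(proj(D[n],X)[0]-px)
        return np.array(o)
    q=least_squares(r,x0);print(q.x.round(3),q.fun.round(1));return q.x
# image left in side = low world x. mouth toward +y
fit([("side",S(98,322),(-47,0,61)),("side",S(208,302),(47,0,61)),("side",S(262,425),(47,-154,61)),("side",S(152,447),(-47,-154,61)),
("scene",C(765,213),(-47,0,61)),("scene",C(660,203),(47,0,61)),("scene",C(692,140),(47,-154,61)),("scene",C(780,148),(-47,-154,61)),
("scene",C(650,262),(47,0,0)),("scene",C(748,272),(-47,0,0))],[480,-200,0])
for n,f,u,v,z in(("side",S,183,158,53),("scene",C,537,335,53),("side",S,105,48,66),("scene",C,487,460,66),("scene",C,500,407,66)):print("pick",n,ray(D[n],*f(u,v),z).round())
for n,f,u,v in(("side",S,118,138),("side",S,155,125),("scene",C,440,530),("scene",C,510,540),("scene",C,535,468)):print("base",n,ray(D[n],*f(u,v),3).round())
for n,f,u,v in(("side",S,172,390),("scene",C,708,235)):print("paddle",ray(D[n],*f(u,v),15).round())
for n,f,u,v in(("side",S,220,172),("side",S,233,230),("scene",C,460,403),("scene",C,514,345)):print("drop/vial",ray(D[n],*f(u,v),0).round())
```

```text
[ 4.72276e+02 -2.16294e+02  1.97000e-01] [-1.1  0.2 -1.5 -0.4  1.  -1.1 -1.1  0.2 -3.1  0.6 -1.1 -0.1 -0.2 -2.3
  0.6 -1.5  1.2 -1.1  0.5 -0.4]
pick side [528.  20.  53.]
pick scene [518.  35.  53.]
pick side [469. 217.  66.]
pick scene [461. 224.  66.]
pick scene [486. 158.  66.]
base side [474. 140.   3.]
base side [515. 160.   3.]
base scene [493. 248.   3.]
base scene [438. 234.   3.]
base scene [463. 144.   3.]
paddle [ 486. -264.   15.]
paddle [ 480. -246.   15.]
drop/vial [571.  69.   0.]
drop/vial [570. -30.  -0.]
drop/vial [567.  87.  -0.]
drop/vial [568. -13.   0.]
```

```bash
cat >> h.py <<'E'
from scipy.spatial.transform import Rotation as Ro
def goal(pos,psi,pitch=0):
    """row numbers to TCP pos with tool y along world yaw psi, z down"""
    from bench import get_state
    s=get_state();R=Ro.from_quat(s["eef_rot"])
    y=np.array([np.cos(psi),np.sin(psi),0]);z=np.array([0,0,-1.]);T=Ro.from_matrix(np.c_[np.cross(y,z),y,z])
    d=R.inv().apply(np.array(pos)-s["ee_pos"])/1000;w=(R.inv()*T).as_rotvec()/2
    print("at",np.round(s["ee_pos"],1),"t",round(float(s["time_s"]),2),"F",np.round(s["ft_force"],1),"gap",round(float(s["finger_gap"]),1),"grip",round(float(s["grip_force"]),1))
    print("row",d.round(4),w.round(4))
E
python3 - <<'E'
from h import *
import bench
print([n for n in dir(bench) if n[0]!='_'], getattr(bench,'grip_depth',None))
c=bench.capture("wrist");R=Ro.from_quat(bench.get_state()["eef_rot"])
print("cam in tool",R.inv().apply(-np.array(c["R"]).T@np.ravel(c["t"])-bench.get_state()["ee_pos"]).round(1),"axis",R.inv().apply(np.array(c["R"])[2]).round(3),np.array(c["intrinsics"])[0])
goal([450,-90,300],0.2)
E
```

```text
['IKError', 'capture', 'get_state', 'grip_depth', 'job_done'] 18.700000000000003
cam in tool [  83.2   -0.3 -141.3] axis [-0.323 -0.002  0.946] [314.94798537   0.         281.69059165]
at [ 251.  -544.7  230.4] t 0.15 F [-0.4  0.4 -0.9] gap 85.4 grip 0.0
row [ 0.371  -0.3298 -0.0691] [-7.000e-04 -6.000e-04 -6.695e-01]
```

```bash
python3 -c "
from h import *
goal([490,-280,200],0.2)"
```

```text
at [ 251.  -544.7  230.4] t 0.15 F [-0.4  0.4 -0.9] gap 85.4 grip 0.0
row [ 0.3278 -0.1403  0.0306] [-7.000e-04 -6.000e-04 -6.695e-01]
```

```bash
python3 -m pendant '[[0.5,0.33,-0.14,0.03,0,0,-0.67],[0.5,0.33,-0.14,0.03,0,0,-0.67],[0.5,0.33,-0.14,0.03,0,0,-0.67],[0.5,0.33,-0.14,0.03,0,0,-0.67],[0.5,0.33,-0.14,0.03,0,0,-0.67],[0.5,0.33,-0.14,0.03,0,0,-0.67],[0.5,0.33,-0.14,0.03,0,0,-0.67],[0.5,0.33,-0.14,0.03,0,0,-0.67],[0.5,0.33,-0.14,0.03,0,0,-0.67],[0.5,0.33,-0.14,0.03,0,0,-0.67]]' 60
python3 - <<'E'
from h import *
import bench
c=bench.capture("wrist");pickle.dump(c,open("w1.pkl","wb"))
cv2.imwrite("pics/w1.png",cv2.resize(c["frame"][:,:,::-1],(800,600),interpolation=cv2.INTER_CUBIC))
goal([490,200,200],0.25)
E
```

```text
time_s: 1.15
ee_pos: [492.5, -278.9, 200.7]
eef_rot: [0.632, 0.775, -0.0, -0.0]
ft_force: [0.3, -0.1, 0.4]
finger_gap: 42.7
grip_force: 0.0
at [ 492.2 -279.4  200.9] t 1.2 F [ 0.7  0.1 -0.3] gap 42.7 grip 0.0
row [0.4705 0.0923 0.001 ] [-0.0003 -0.0002 -0.0258]
```

View pics/w1.png

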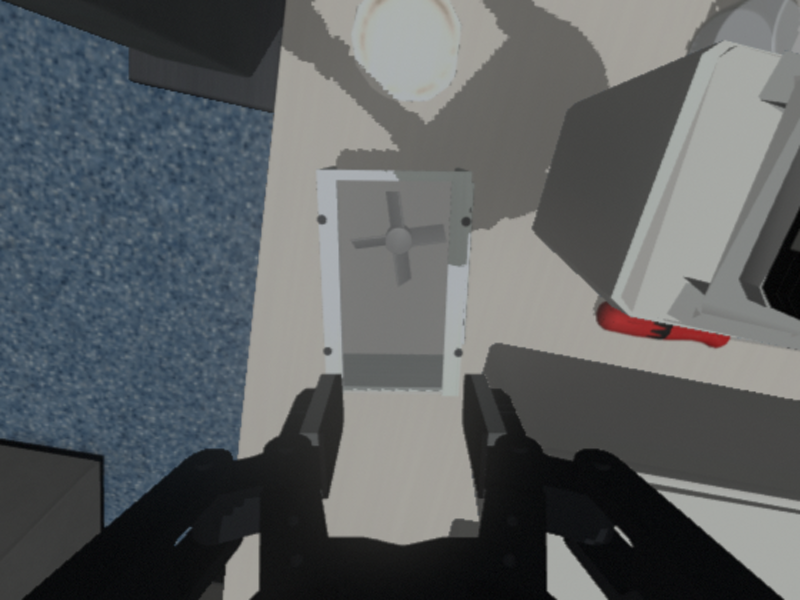

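The wrist view shows the box's mouth rim at (318,170)-(472,171) and its closed end at about (329,390)-(457,392). The paddle hub is at (398,238), with blade ends at (393,192), (444,233), (404,283) and (354,244).

Run:
```python
from h import *
c=pickle.load(open("w1.pkl","rb"))
f=lambda u,v,z:ray(c,u*.7,v*.7,z)
m1,m2,e1,e2=[f(*p,61) for p in((318,170),(472,171),(329,390),(457,392))]
print(np.linalg.norm(m1-m2),np.linalg.norm(e1-e2),np.linalg.norm(m1+m2-e1-e2)/2,m1.round(),m2.round())
M=(m1+m2)/2; 
psi=[np.arctan2(*(v[[1,0]])) for v in (m2-m1,e2-e1)];d=(m1+m2-e1-e2)/2;print("M",M,"psi",psi,np.arctan2(-d[0],d[1]))
ps=np.arctan2(-d[0],d[1]);A=np.array([[np.cos(ps),np.sin(ps)],[-np.sin(ps),np.cos(ps)]])
for p,z in(((398,238),20),((393,192),18),((444,233),18),((404,283),18),((354,244),18)):
    X=f(*p,z);print(X.round(1),"local",(A@(X-M)[:2]).round(1))
for p in((321,219),(466,221),(328,351),(458,352)):print("screw",f(*p,61).round(1))
```

```text
92.46389600502755 90.54656433081222 149.83997092007044 [ 428. -219.   61.] [ 519. -201.   61.]
M [ 473.45562878 -209.69620516   61.        ] psi [np.float64(0.19632036216869592), np.float64(0.18513966911731988)] 0.1879418009397503
[ 484.4 -257.    20. ] local [  1.9 -48.5]
[ 474.6 -226.1   18. ] local [ -2.  -16.4]
[ 516.3 -247.1   18. ] local [ 35.1 -44.7]
[ 495.6 -289.7   18. ] local [  6.8 -82.8]
[ 453.9 -268.1   18. ] local [-30.1 -53.7]
screw [ 434.1 -247.3   61. ]
screw [ 522.6 -230.4   61. ]
screw [ 451.8 -335.4   61. ]
screw [ 539.2 -318.2   61. ]
```

```bash
python3 -m pendant '[[0.5,0.44,0.09,0,0,0,-0.026],[0.5,0.44,0.09,0,0,0,-0.026],[0.5,0.44,0.09,0,0,0,-0.026],[0.5,0.44,0.09,0,0,0,-0.026],[0.5,0.44,0.09,0,0,0,-0.026],[0.5,0.44,0.09,0,0,0,-0.026],[0.5,0.44,0.09,0,0,0,-0.026],[0.5,0.44,0.09,0,0,0,-0.026],[0.5,0.44,0.09,0,0,0,-0.026],[0.5,0.44,0.09,0,0,0,-0.026]]' 60
python3 - <<'E'
from h import *
import bench
c=bench.capture("wrist");pickle.dump(c,open("w2.pkl","wb"))
cv2.imwrite("pics/w2.png",cv2.resize(c["frame"][:,:,::-1],(800,600),interpolation=cv2.INTER_CUBIC))
E
```

```text
time_s: 2.2
ee_pos: [491.7, 174.1, 200.9]
eef_rot: [0.611, 0.791, 0.001, -0.001]
ft_force: [0.0, -0.5, 1.0]
finger_gap: 42.7
grip_force: 0.0
```

View pics/w2.png

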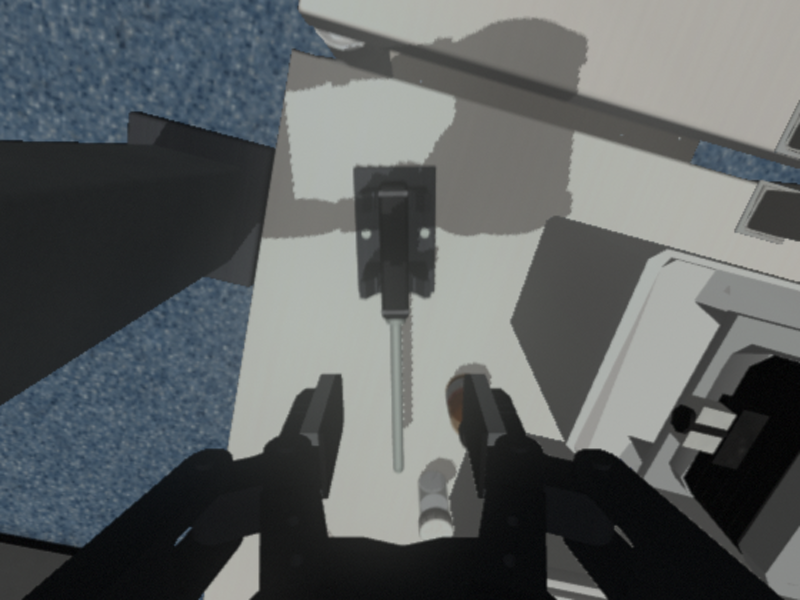

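The rest and pick are clear. The handle runs from (393,190) to (396,316), the shank ends at (399,470), and the base corners are (355,168), (436,168), (360,297) and (434,297).

Run:
```python
from h import *
c=pickle.load(open("w2.pkl","rb"))
f=lambda u,v,z:ray(c,u*.7,v*.7,z)
a,b=f(393.5,190,66),f(395.5,316,66);h=f(399,471,53);d=a-h
print(a,b,np.linalg.norm(a-b),"centre",(a+b)/2,"hook",h,"len",np.linalg.norm((a-h)[:2]),"psi",np.arctan2(-d[0],d[1]),np.arctan2(-(a-b)[0],(a-b)[1]))
q=[f(*p,6) for p in((355,168),(436,168),(360,297),(434,297))];print("rest",np.mean(q,0),np.arctan2(*(q[1]-q[0])[[1,0]]))
e=(q[0]+q[1]-q[2]-q[3])/2;print(np.linalg.norm(e),np.arctan2(-e[0],e[1]))
C=(a+b)/2
goal([C[0],C[1],53-18.7],np.arctan2(-d[0],d[1]))
```

```text
[471.06468453 231.61871677  66.        ] [492.03632438 154.00037978  66.        ] 80.40159149939139 centre [481.55050445 192.80954827  66.        ] hook [527.3538092   25.38809334  53.        ] len 213.77449706632447 psi 0.2664524677320831 0.26388821220137565
rest [481.35162756 194.88699863   6.        ] 0.2539133150683694
97.27097315142434 0.2611301128714605
at [492.1 171.4 201. ] t 2.25 F [-0.1 -0.6 -0.1] gap 42.5 grip 0.0
row [ 0.0234 -0.0047  0.1667] [-0.0003 -0.0001 -0.0064]
```

```bash
python3 -m pendant '[[0.5,0.025,-0.005,0.05,0,0,-0.006],[0.5,0.025,-0.005,0.1,0,0,-0.006],[0.5,0.025,-0.005,0.1,0,0,-0.006],[0.5,0.025,-0.005,0.1,0,0,-0.006]]' 60
python3 - <<'E'
from h import *
goal([481,194.5,37],.263)
import bench
c=bench.capture("wrist")
cv2.imwrite("pics/w3.png",crop(c,160,80,240,220,2.5))
E
```

```text
time_s: 2.65
ee_pos: [481.0, 190.6, 100.4]
eef_rot: [0.609, 0.793, -0.002, -0.001]
ft_force: [0.2, -0.9, 0.8]
finger_gap: 42.5
grip_force: 0.0
at [481.  190.6 100.4] t 2.65 F [ 0.2 -0.9  0.8] gap 42.5 grip 0.0
row [0.0038 0.0012 0.0634] [-0.0017  0.0003 -0.0006]
```

View pics/w3.png

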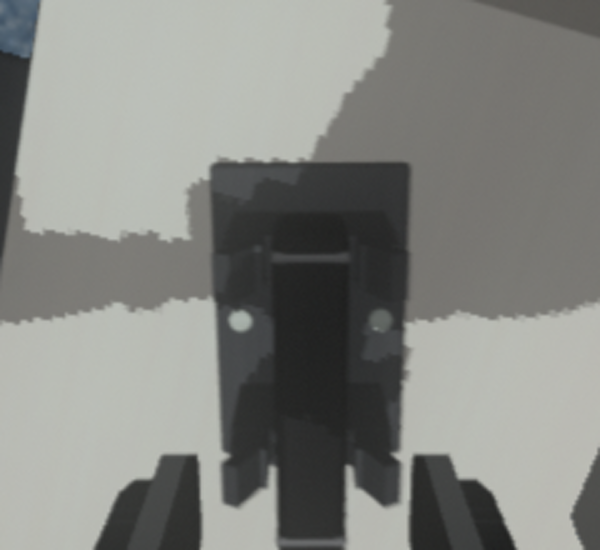

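The close view shows the handle centred between the fingers, with the rest's screws at crop (240,320) and (380,320).

Run:
```python
from h import *
import bench
c=bench.capture("wrist");f=lambda u,v,z:ray(c,160+u/2.5,80+v/2.5,z).round(1)
print("screws mid",f(310,320,6),"handle top edges",f(311,257,66),f(311,215,60),f(311,543,66),"front cheeks",f(310,452,61),f(310,500,61),f(310,245,61),f(310,300,61))
goal([481,194.5,37],.263)
```

```text
screws mid [482.7 197.    6. ] handle top edges [473.3 230.7  66. ] [471.1 239.2  60. ] [493.5 156.1  66. ] front cheeks [487.  179.4  61. ] [490.7 165.6  61. ] [472.7 232.3  61. ] [476.2 219.2  61. ]
at [483.2 191.6 104.4] t 2.75 F [-0.1 -0.7  0.3] gap 42.9 grip 0.0
row [ 0.0034 -0.0017  0.0674] [ 0.0021  0.     -0.0003]
```

Run:
```python
from h import *
import bench
for i in range(5):
    print(bench.get_state()["ee_pos"].round(1));bench.capture("side") if i<3 else 0
goal([482.5,196,37],.263)
```

```text
[483.2 191.6 104.4]
[483.5 191.9 105. ]
[483.5 192.1 104.9]
[483.2 192.2 104.5]
[483.2 192.2 104.5]
at [483.2 192.2 104.5] t 2.9 F [ 0.  -0.6  0.2] gap 42.8 grip 0.0
row [ 0.0038 -0.0001  0.0675] [ 0.0025 -0.0001  0.0003]
```

```bash
python3 -m pendant '[[0.5,0.004,0,0.03,0,0,0],[0.5,0.004,0,0.05,0,0,0],[0.5,0.004,0,0.067,0,0,0],[0.5,0.004,0,0.067,0,0,0],[0.5,0.004,0,0.067,0,0,0]]' 60; python3 -c "
from h import *
goal([482.5,196,37],.263)"
```

```text
time_s: 3.4
ee_pos: [481.2, 196.3, 35.8]
eef_rot: [0.608, 0.794, 0.001, 0.0]
ft_force: [0.2, 0.1, 1.0]
finger_gap: 42.7
grip_force: 0.0
at [481.2 196.3  35.8] t 3.4 F [0.2 0.1 1. ] gap 42.7 grip 0.0
row [-0.0007  0.0012 -0.0012] [ 0.0008 -0.      0.0008]
```

Close, then a small lift to check the grip.

```bash
python3 -m pendant '[[0,0,0.001,-0.001,0,0,0],[0,0,0.001,-0.001,0,0,0],[0,0,0.001,-0.001,0,0,0],[0,0,0.001,-0.001,0,0,0],[0,0,0.001,-0.001,0,0,0],[0,0,0.001,-0.001,0,0,0],[0,0,0.001,-0.001,0,0,0]]' 70; python3 -c "
from h import *
goal([482.5,196,37],.263)"
```

```text
time_s: 4.1
ee_pos: [482.8, 196.9, 37.6]
eef_rot: [0.608, 0.794, 0.002, 0.001]
ft_force: [-0.1, 0.4, 6.1]
finger_gap: 17.1
grip_force: 69.4
at [482.8 196.9  37.6] t 4.1 F [-0.1  0.4  6.1] gap 17.1 grip 69.4
row [-0.0008 -0.0005  0.0006] [ 0.002  -0.0001  0.0009]
```

```bash
cat >> h.py <<'E'
M=np.array([473,-212.]);PSI=.19
def hook(x,y,z,psi=PSI):
    "goal with the hook leg at box-local x,y and the shank line at height z"
    c,s=np.cos(PSI),np.sin(PSI);h=M+[c*x-s*y,s*x+c*y]
    t=h+173*np.array([-np.sin(psi),np.cos(psi)]);goal([t[0],t[1],z-15.4],psi)
E
python3 -m pendant '[[0,0,0,-0.04,0,0,0],[0,0,0,-0.08,0,0,0],[0,0,0,-0.08,0,0,0],[0,0,0,-0.08,0,0,0]]'; python3 -c "
from h import *
hook(22,22,100)"
```

```text
time_s: 4.5
ee_pos: [482.1, 196.7, 116.8]
eef_rot: [0.608, 0.794, 0.001, 0.001]
ft_force: [0.4, 0.1, -2.0]
finger_gap: 17.2
grip_force: 68.5
at [482.1 196.7 116.8] t 4.5 F [ 0.4  0.1 -2. ] gap 17.2 grip 68.5
row [-0.1993 -0.0794  0.0319] [ 0.0015 -0.0001  0.0375]
```

```bash
python3 -m pendant '[[0,-0.1,-0.04,0,0,0,0.02],[0,-0.2,-0.08,0,0,0,0.037],[0,-0.2,-0.08,0,0,0,0.037],[0,-0.2,-0.08,0,0,0,0.037],[0,-0.2,-0.08,0.03,0,0,0.037],[0,-0.2,-0.08,0.06,0,0,0.037],[0,-0.2,-0.08,0.084,0,0,0.037],[0,-0.2,-0.08,0.084,0,0,0.037],[0,-0.2,-0.08,0.084,0,0,0.037]]'
python3 - <<'E'
from h import *
from bench import capture
D={n:capture(n) for n in("side","scene")};pickle.dump(D,open("d1.pkl","wb"))
cv2.imwrite("pics/c2.png",np.hstack([crop(D["side"],255,190,80,120,5),crop(D["scene"],245,130,80,120,5)]))
hook(22,22,47.5)
E
```

```text
time_s: 5.4
ee_pos: [455.7, -17.4, 30.3]
eef_rot: [0.636, 0.771, -0.001, -0.001]
ft_force: [0.5, -0.2, -0.9]
finger_gap: 16.9
grip_force: 68.7
at [457.3 -17.4  32.5] t 5.5 F [ 0.4  0.1 -1.1] gap 16.9 grip 68.7
row [0.0009 0.0007 0.0004] [0.0008 0.0003 0.0007]
```

View pics/c2.png

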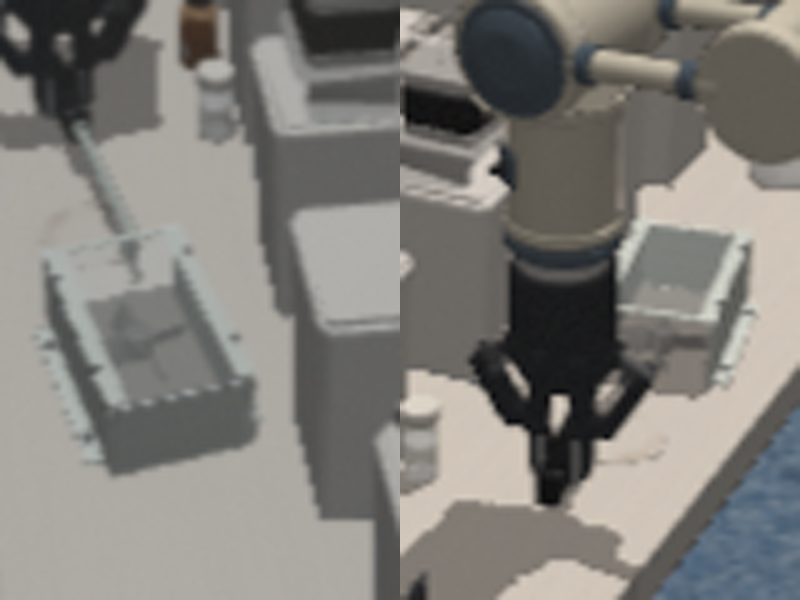

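The side crop shows the shank coming down to the mouth with the hook at about (137,278). The paddle hub is at (140,340) behind the cover. I'll check this against the predicted projections.

Run:
```python
from h import *
D=pickle.load(open("d1.pkl","rb"));c,s=np.cos(PSI),np.sin(PSI)
L=lambda x,y,z:[M[0]+c*x-s*y,M[1]+s*x+c*y,z]
P=lambda X:((proj(D["side"],X)[0]-[255,190])*5).round()
for k,X in dict(mtl=L(-47,0,61),mtr=L(47,0,61),ctr=L(47,-154,61),ctl=L(-47,-154,61),cbl=L(-47,-154,0),elbow=L(22,22,47),tip=L(22,22,25.5),hub=L(2,-48.5,20)).items():print(k,P(X))
```

```text
mtl [ 43. 249.]
mtr [178. 222.]
ctr [256. 372.]
ctl [108. 405.]
cbl [111. 477.]
elbow [133. 226.]
tip [134. 250.]
hub [136. 327.]
```

Run:
```python
from h import *
D=pickle.load(open("d1.pkl","rb"));E=pickle.load(open("d0.pkl","rb"))
d=D["side"]["frame"].astype(int).sum(2)//3-E["side"]["frame"].astype(int).sum(2)//3
print("cols 272..294; crop u=(col-255)*5, v=(row-190)*5");
for r in range(228,262):print(r,(r-190)*5,' '.join(f"{x:4d}" for x in d[r,272:295]))
```

```text
cols 272..294; crop u=(col-255)*5, v=(row-190)*5
228 190   -4  -26  -56  -51  -33  -19  -10    0    2    1    1    2    2    2    2    2    1    2    3    1    2    2    3
229 195    1  -18  -51  -51  -37  -26  -20  -16    0    2    3    1    2    2    2    1    2    1    1    1    2    3    1
230 200    1   -4  -22  -44  -42  -30  -17  -10    0    2    2    3    2    1    2    2    2    2    1    1    2    2    2
231 205    2    0  -16  -43  -51  -38  -17  -13   -9   -1    2    2    3    2    3    3    1    2    2    1    2    3    2
232 210    2    2   -3  -21  -51  -42  -19  -10   -7   -2    1    3    1    2    2    2    3    2    1    2    2    3    2
233 215    3    1    0  -20  -51  -48  -30  -15  -11  -10    0    2    2    2    2    1    2    1    2    2    2    1    2
234 220    3    1    1  -12  -44  -56  -46  -25  -11   -6    0    3    2    2    1    1    1    2    3    3    2    3    1
235 225    2    1    2   -3  -22  -52  -49  -35  -18  -11  -11    0    3    2    2    1    3    2    1    2    2    1    3
236 230    3    1    3    0   -7  -28  -47  -37  -16   -6   -5    2
[... 2430 characters left out ...]
    0    1    1    0    1    2    2    1    1    0    0    2    2    1    0    1    0
257 335    2    3    2    2    2    2    2    2    1    2    1    2    2    1    0    2    1    1    1    2    2    1    2
258 340    3    2    3    1    1    0    1    0    1    1    1    1    1    1    2    1    1    1    2    1    2    1    1
259 345    2    3    2    2    1    1    1    2    1    1    1    2    3    2    2    0    2    1    2    1    1    2    1
260 350    1    3    3    4    2    1    2    2    1    1    2    2    1    0    3    2    1    2    3    3    1    1    1
261 355    1    1    2    3    3    2    1    2    1    1    2    1    0    2    1    3    2    1    2    2    1    2    1
```

```bash
python3 -m pendant '[[0,0,0,0.007,0,0,0],[0,0,0,0.012,0,0,0],[0,0,0,0.012,0,0,0],[0,0,0,0.012,0,0,0]]'
python3 - <<'E'
from h import *
from bench import capture
D=pickle.load(open("d1.pkl","rb"))["side"];N=capture("side");pickle.dump(N,open("d2.pkl","wb"))
hook(22,22,47.5)
E0=pickle.load(open("d0.pkl","rb"))["side"]["frame"].astype(int)
d=(N["frame"].astype(int)-E0).sum(2)//3
for r in range(234,254):print(r,' '.join(f"{x:4d}" for x in d[r,272:290]))
c,s=np.cos(PSI),np.sin(PSI);L=lambda x,y,z:[M[0]+c*x-s*y,M[1]+s*x+c*y,z]
for y in(150,100,60,22):print(y,[proj(D,L(22,y,47.5-p*(195-y)))[0].round(1) for p in(0,.04,.08)])
d=(D["frame"].astype(int)-E0).sum(2)//3
for r in range(204,237,4):
    w=np.where(d[r,262:284]<-25)[0];print(r,262+w)
E
```

```text
time_s: 5.9
ee_pos: [456.5, -17.4, 19.2]
eef_rot: [0.636, 0.771, -0.0, -0.0]
ft_force: [0.4, -0.4, -0.1]
finger_gap: 16.9
grip_force: 68.7
at [456.6 -17.4  19.4] t 5.95 F [-0.2 -0.3 -1.7] gap 16.8 grip 68.7
row [ 0.0008  0.0014 -0.0127] [0.     0.     0.0006]
234    2    1    1  -17  -51  -58  -42  -17   -8   -1    1    3    2    1    1    2    1    1
235    2    2    1   -4  -26  -56  -48  -28  -15   -8    0    2    3    2    1    1    2    2
236    2    1    2    0  -18  -48  -52  -34  -11   -5    1    1    2    1    1    1    2    3
237    2    2    3    2   -2  -11  -15   -8   -2   -3   -3    1    2    1    2    2    1    2
238    1    1    2    1    0    0   -8  -20  -15   -5   -5    0    2    2    2    2    1    1
239    1    2    2    0    2    0  -14  -40  -34  -18  -15   -8    0    2    1    2    1    2
240    2    3    2    1    2    1  -15  -40  -42  -38  -28  -12    0    2    2    3    1    2
241    2    3    3    2    1    0  -13  -36  -45  -56  -41  -13    1    2    2    1    2    2
242    2    2    2    1    2    1   -4  -20  -46  -62  -43  -13    1    2    1    3    3
[... 1111 characters left out ...]
)]
100 [array([275.2, 221.9]), array([275.2, 222.8]), array([275.3, 223.6])]
60 [array([278.4, 228.5]), array([278.5, 229.7]), array([278.5, 230.9])]
22 [array([281.6, 235. ]), array([281.6, 236.6]), array([281.7, 238.2])]
204 [262 263 264 265 266 267 268 269 270 271 272 273 274 275 276 277 278 279
 280 281 282]
208 [262 263 264 265 266 267 268 269 270 271 272 273 274 275 276 277 278 279
 280 281 282 283]
212 [262 263 264 265 266 267 268 269 270 271 272 273 274 275 276 277 278 279
 280 281 282 283]
216 [262 263 264 265 266 267 268 269 270 271 272 273 274 275 276 277 278 279
 280 281 282]
220 [268 269 270 271 272]
224 [270 271 272 273 274]
228 [273 274 275 276]
232 [276 277]
236 [277 278 279]
```

```bash
python3 -m pendant '[[0,0,0,0.004,0,0,0],[0,0,0,0.008,0,0,0],[0,0,0,0.008,0,0,0],[0,0,0,0.008,0,0,0]]'; python3 -m pendant '[[0,0,0,0.002,0,0,0],[0,0,0,0.002,0,0,0],[0,0,0,0.002,0,0,0]]'
```

```text
time_s: 6.35
ee_pos: [456.3, -17.5, 11.0]
eef_rot: [0.636, 0.771, -0.0, -0.0]
ft_force: [0.5, -0.0, -0.7]
finger_gap: 16.8
grip_force: 68.7
time_s: 6.65
ee_pos: [456.5, -17.5, 9.3]
eef_rot: [0.636, 0.771, -0.0, -0.0]
ft_force: [-1.3, -0.0, -2.0]
finger_gap: 16.7
grip_force: 68.7
```

```bash
python3 -m pendant '[[0,0,0,0.002,0,0,0],[0,0,0,0.002,0,0,0],[0,0,0,0.002,0,0,0]]'; python3 -m pendant '[[0,0,0,0.0015,0,0,0],[0,0,0,0.0015,0,0,0],[0,0,0,0.0015,0,0,0]]'
```

```text
time_s: 6.95
ee_pos: [456.5, -17.5, 7.2]
eef_rot: [0.636, 0.771, -0.0, -0.0]
ft_force: [-0.4, 0.4, -1.3]
finger_gap: 16.9
grip_force: 68.7
time_s: 7.25
ee_pos: [456.7, -17.5, 5.9]
eef_rot: [0.636, 0.771, 0.0, 0.0]
ft_force: [-0.8, 0.2, -1.0]
finger_gap: 16.7
grip_force: 68.9
```

```bash
python3 -m pendant '[[0,0,0,0.0015,0,0,0],[0,0,0,0.0015,0,0,0],[0,0,0,0.0015,0,0,0]]'; python3 -m pendant '[[0,0,0,0.0012,0,0,0],[0,0,0,0.0012,0,0,0],[0,0,0,0.0012,0,0,0]]'
```

```text
time_s: 7.55
ee_pos: [456.8, -17.5, 4.7]
eef_rot: [0.636, 0.771, 0.0, 0.0]
ft_force: [-0.0, 1.8, 3.6]
finger_gap: 16.9
grip_force: 69.2
time_s: 7.85
ee_pos: [456.8, -17.6, 3.2]
eef_rot: [0.636, 0.771, 0.0, 0.0]
ft_force: [1.4, 1.4, 1.3]
finger_gap: 17.0
grip_force: 69.1
```

```bash
sed -i 's/z-15.4/z-17.5/' h.py; python3 -m pendant '[[0,0,0,-0.013,0,0,0],[0,0,0,-0.026,0,0,0],[0,0,0,-0.026,0,0,0],[0,0,0,-0.026,0,0,0]]'; python3 -c "
from h import *
hook(22,-66,47)"
```

```text
time_s: 8.25
ee_pos: [456.9, -17.5, 29.7]
eef_rot: [0.637, 0.771, 0.0, 0.0]
ft_force: [-0.1, -0.2, -1.2]
finger_gap: 17.2
grip_force: 68.7
at [456.9 -17.5  29.7] t 8.25 F [-0.1 -0.2 -1.2] gap 17.2 grip 68.7
row [-0.087   0.001   0.0003] [0.0006 0.0001 0.0004]
```

```bash
python3 -m pendant '[[0,-0.02,0.001,0,0,0,0],[0,-0.04,0.001,0,0,0,0],[0,-0.05,0.001,0,0,0,0],[0,-0.05,0.001,0,0,0,0]]'; python3 -m pendant '[[0,-0.02,0,0,0,0,0],[0,-0.037,0,0,0,0,0],[0,-0.037,0,0,0,0,0],[0,-0.037,0,0,0,0,0]]'
python3 - <<'E'
from h import *
from bench import capture
hook(22,-66,28)
D=capture("side");pickle.dump(D,open("d3.pkl","wb"))
E0=pickle.load(open("d0.pkl","rb"))["side"]["frame"].astype(int)
d=(D["frame"].astype(int)-E0).sum(2)//3
for r in range(236,268):print(r,' '.join(f"{x:4d}" for x in d[r,276:298]))
c,s=np.cos(PSI),np.sin(PSI);L=lambda x,y,z:[M[0]+c*x-s*y,M[1]+s*x+c*y,z]
print(proj(D,[L(22,-66,47),L(22,-66,25)]))
E
```

```text
time_s: 8.65
ee_pos: [466.8, -67.1, 28.6]
eef_rot: [0.637, 0.771, -0.0, -0.0]
ft_force: [0.4, 0.4, -0.9]
finger_gap: 16.6
grip_force: 68.7
time_s: 9.05
ee_pos: [473.8, -102.0, 28.8]
eef_rot: [0.637, 0.771, 0.0, -0.001]
ft_force: [0.1, 0.2, -0.3]
finger_gap: 17.1
grip_force: 68.7
at [ 473.8 -102.    28.8] t 9.05 F [ 0.1  0.2 -0.3] gap 17.1 grip 68.7
row [-0.0009  0.0005  0.0183] [-0.0003 -0.0006  0.0003]
236  -50  -55  -55  -53  -35  -11   -3    2    2    1    2    3    2    2    2    2    2    2    2    2    2    3
237  -16  -25  -18  -10   -7   -5   -3   -2    0    2    3    2    2    2    2    3    2    2    2    2    2    2
238   -5  -15  -17  -20  -34  -33  -23  -24  -13    0    2    2    2    1    1    3    1    2    2    2    1    2
239    1   -2   -3  -17  -40  -40  -31  -31  -23   -1    1    1    1    2    3    2    1    1    2    2    2    2
240    1    2   -1  -13  -37  -44  -46  -51  -40  -17    0    2    1    2    2    2    0    2    2    2    3    1
241    2    2    2   -3  -21  -43  -52  -59  -48  -25   -2    2    1    1    2    2    3    2    2    2    3    3
242    3 
[... 2313 characters left out ...]
1    2    2    1    2    2    1    1    2    1    2    1    1    1    2
263    3    2    1    1    1    1    2    2    1    2    2    2    2    1    2    2    2    2    1    1    2    2
264    2    2    2    2    2    2    2    1    1    2    2    1    2    2    1    1    1    1    1    1    2    1
265    2    2    3    2    1    1    2    2    3    1    2    2    2    2    1    2    1    1    2    1    1    2
266    2    3    2    2    2    1    1    2    0    1    3    1    2    2    1    1    2    1    2    1    1    1
267    3    3    2    2    1    1    2    2    2    1    2    1    2    2    1    2    2    1    1    2    1    2
[[289.56402489 251.35849428]
 [289.58892002 256.46789929]]
```

```bash
python3 -m pendant '[[0,0,0,0.006,0,0,0],[0,0,0,0.012,0,0,0],[0,0,0,0.018,0,0,0],[0,0,0,0.018,0,0,0],[0,0,0,0.018,0,0,0]]'; python3 -m pendant '[[0,0.01,0,0,0,0,0],[0,0.02,0,0,0,0,0],[0,0.03,0,0,0,0,0],[0,0.035,0,0,0,0,0],[0,0.035,0,0,0,0,0],[0,0.035,0,0,0,0,0]]'
python3 - <<'E'
from h import *
from bench import capture
hook(22,-31,28)
D={n:capture(n) for n in("side","scene")};pickle.dump(D,open("d4.pkl","wb"))
c,s=np.cos(PSI),np.sin(PSI);L=lambda x,y,z:[M[0]+c*x-s*y,M[1]+s*x+c*y,z]
print(((proj(D["side"],[L(22,-31,28),L(0,0,0),L(0,-50,10)])-[265,225])*11).round())
cv2.imwrite("pics/c3.png",np.hstack([crop(D["side"],265,225,45,54,11),crop(D["scene"],285,165,25,54,11)]))
E
```

```text
time_s: 9.6
ee_pos: [473.8, -102.5, 10.7]
eef_rot: [0.636, 0.771, -0.0, -0.0]
ft_force: [0.5, -1.0, -1.7]
finger_gap: 16.7
grip_force: 68.7
time_s: 10.2
ee_pos: [467.5, -68.2, 11.2]
eef_rot: [0.636, 0.772, -0.0, 0.0]
ft_force: [0.5, -0.5, -1.9]
finger_gap: 16.9
grip_force: 68.7
at [467.5 -68.2  11.2] t 10.2 F [ 0.5 -0.5 -1.9] gap 16.9 grip 68.7
row [-0.0003  0.0003  0.0007] [0.0001 0.0001 0.0008]
[[235. 265.]
 [138. 286.]
 [185. 365.]]
```

View pics/c3.png

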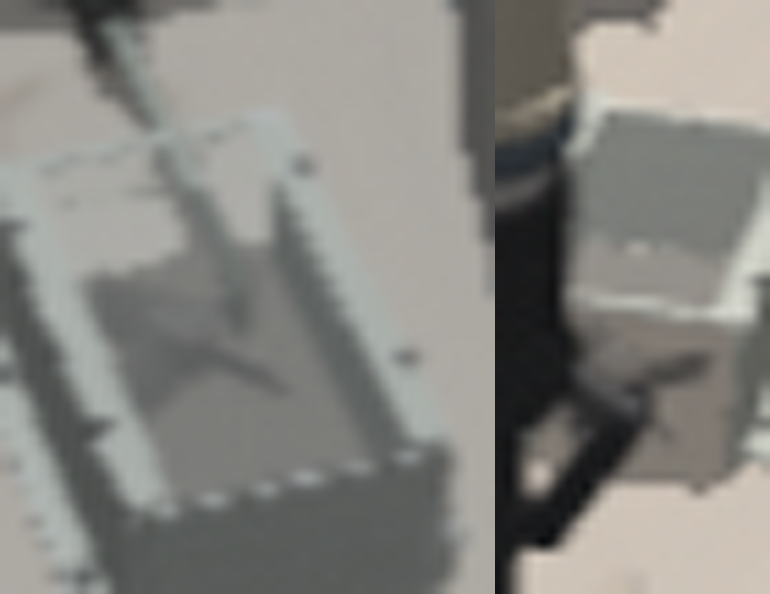

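The side crop shows the hook at (238,320), with the paddle turned about 30° anticlockwise. One blade now points to the lower right, ending at (285,388), so a notch opens straight back.

Run:
```python
from h import *
D=pickle.load(open("d4.pkl","rb"))["side"];c,s=np.cos(PSI),np.sin(PSI);A=np.array([[c,s],[-s,c]])
f=lambda u,v,z:(A@(ray(D,265+u/11,225+v/11-1,z)[:2]-M)).round(1)
for n,u,v in(("end",285,388),("hub?",180,340),("hub?",190,345),("lowerleft",150,400),("hook leg",238,320)):print(n,f(u,v,0),f(u,v,10),f(u,v,20))
# check with old image
E=pickle.load(open("d0.pkl","rb"))["side"]
g=lambda u,v,z:(A@(ray(E,240+u/4,160+v/4-1,z)[:2]-M)).round(1)
print("old hub",g(172,390,20),g(172,390,10))
```

```text
end [ 30.4 -54. ] [ 27.  -64.4] [ 23.6 -74.9]
hub? [  6.5 -23.4] [  3.4 -34.2] [  0.2 -45. ]
hub? [  8.8 -26.5] [  5.6 -37.3] [  2.4 -48.1]
lowerleft [-10.  -46.5] [-13.  -57.1] [-15.9 -67.6]
hook leg [ 26.2 -20. ] [ 22.9 -30.9] [ 19.5 -41.8]
old hub [  3.1 -54.2] [  6.2 -43.4]
```

```bash
python3 -m pendant '[[0,-0.004,0,0,0,0,0],[0,-0.004,0,-0.01,0,0,0],[0,-0.004,0,-0.019,0,0,0],[0,-0.004,0,-0.019,0,0,0],[0,-0.004,0,-0.019,0,0,0]]'; python3 -c "
from h import *
hook(2.5,-61,47)"
```

```text
time_s: 10.8
ee_pos: [468.6, -72.4, 30.9]
eef_rot: [0.636, 0.771, 0.0, 0.001]
ft_force: [-0.2, 0.0, -0.9]
finger_gap: 16.8
grip_force: 68.7
at [468.6 -72.4  30.9] t 10.8 F [-0.2  0.  -0.9] gap 16.8 grip 68.7
row [-0.0259 -0.0196  0.0013] [0.0007 0.0003 0.0004]
```

```bash
python3 -m pendant '[[0,-0.013,-0.01,0.001,0,0,0],[0,-0.026,-0.0195,0.001,0,0,0],[0,-0.026,-0.0195,0.001,0,0,0],[0,-0.026,-0.0195,0.001,0,0,0],[0,-0.026,-0.0195,0.007,0,0,0],[0,-0.026,-0.0195,0.014,0,0,0],[0,-0.026,-0.0195,0.02,0,0,0],[0,-0.026,-0.0195,0.02,0,0,0],[0,-0.026,-0.0195,0.02,0,0,0]]';  python3 -m pendant '[[0,0.01,0,0,0,0,0],[0,0.02,0,0,0,0,0],[0,0.03,0,0,0,0,0],[0,0.035,0,0,0,0,0],[0,0.035,0,0,0,0,0],[0,0.035,0,0,0,0,0]]'
python3 - <<'E'
from h import *
from bench import capture
hook(2.5,-26,28)
D={n:capture(n) for n in("side","scene")};pickle.dump(D,open("d5.pkl","wb"))
P=pickle.load(open("d4.pkl","rb"))
c,s=np.cos(PSI),np.sin(PSI);L=lambda x,y,z:[M[0]+c*x-s*y,M[1]+s*x+c*y,z]
print(((proj(D["side"],[L(2.5,-26,28)])-[265,220])*11).round())
cv2.imwrite("pics/c4.png",np.hstack([crop(D["side"],262,215,45,54,11),crop(D["scene"],285,165,25,54,11)]))
E
```

```text
time_s: 11.7
ee_pos: [453.8, -101.3, 9.7]
eef_rot: [0.636, 0.771, -0.0, -0.0]
ft_force: [-0.5, -0.2, -0.6]
finger_gap: 16.9
grip_force: 68.7
time_s: 12.3
ee_pos: [447.4, -67.0, 10.2]
eef_rot: [0.636, 0.772, 0.0, 0.0]
ft_force: [-0.0, 0.7, -1.1]
finger_gap: 17.1
grip_force: 68.7
at [447.4 -67.   10.2] t 12.3 F [-0.   0.7 -1.1] gap 17.1 grip 68.7
row [-0.0003  0.0002 -0.0003] [0.0002 0.0002 0.0008]
[[168. 323.]]
```

View pics/c4.png

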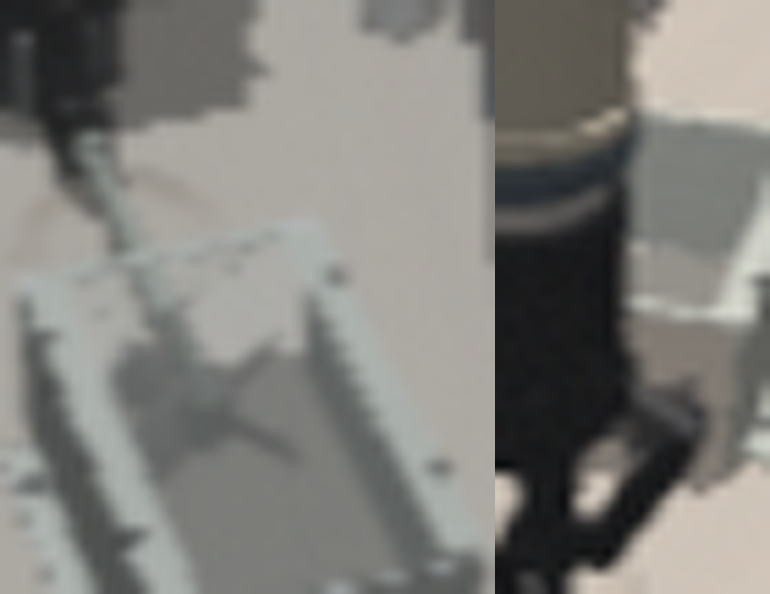

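The crop shows the hook leg at (205,425) in the rear notch and the hub just ahead of it at (205,395). Blade ends are at (295,455) and (275,350), so the paddle has come forward about 20 mm. I'll keep pulling.

```bash
python3 -m pendant '[[0,0.01,0,0,0,0,0],[0,0.02,0,0,0,0,0],[0,0.028,0,0,0,0,0],[0,0.028,0,0,0,0,0],[0,0.028,0,0,0,0,0]]'
python3 - <<'E'
from h import *
from bench import capture
hook(2.5,2,28)
D={n:capture(n) for n in("side","scene")};pickle.dump(D,open("d6.pkl","wb"))
g=D["side"]["frame"].astype(int).sum(2)//3
c,s=np.cos(PSI),np.sin(PSI);L=lambda x,y,z:[M[0]+c*x-s*y,M[1]+s*x+c*y,z]
print("hook tip, hub(10)",(proj(D["side"],[L(2.5,2,6),L(2.5,16,20),L(-43,0,0),L(43,0,0),L(-43,-60,0),L(43,-60,0)])+[0,1]).round(1))
for r in range(228,262):print(r,' '.join(f"{x:3d}" for x in g[r,262:296]))
E
```

```text
time_s: 12.9
ee_pos: [442.0, -39.3, 10.1]
eef_rot: [0.636, 0.772, -0.0, 0.0]
ft_force: [-0.6, 0.3, -0.9]
finger_gap: 17.0
grip_force: 68.7
at [442.  -39.3  10.1] t 12.9 F [-0.6  0.3 -0.9] gap 17.0 grip 68.7
row [-0.0005  0.0003 -0.0004] [0.     0.0001 0.001 ]
hook tip, hub(10) [[278.  250.1]
 [276.8 244.4]
 [265.4 254.5]
 [289.5 249.4]
 [270.2 266.1]
 [295.1 260.7]]
228 167 167 165 146 113 104 105 124 148 156 164 166 167 167 168 168 166 167 167 167 166 167 167 167 167 167 167 167 167 167 167 168 168 168
229 166 167 166 162 142 115 110 117 138 143 145 163 165 165 166 167 166 168 167 167 166 167 168 167 167 167 167 168 167 167 167 167 168 168
230 166 167 166 165 162 156 141 115 124 140 140 149 151 153 157 164 166 166 167 167 166 167 168 168 168 168 168 167 168 168 167 167 168 168
231 167 167 166 166 166 163 156 133 114 137 137 136 150 150 151 154 156 165 166 166 167 167 167 168 167 167 168 168 168 168 167 167 167 167
232 168 167 166 163 159 157 155 138 110 125 143 149 157 157 154 151 153 158 163 165 167 167 168 168 168 167 167 167 168 168 168 167 167 167
233 166 166 163 156 152 153 155
[... 3328 characters left out ...]

257 152 170 168 148 109  83  80  79 110 153 170 170 161 138 123 122 123 123 123 123 123 122 123 123 123 123 123 123 123 123 123 117 105  97
258 165 158 127 116 107  83  80  83 112 153 170 171 162 142 125 122 123 123 122 124 122 124 123 123 123 123 122 123 123 123 122 121 112  99
259 155 135 116 112 116  87  80  81  95 134 167 171 169 156 132 124 123 122 123 123 123 123 123 123 124 123 124 123 124 122 122 123 118 105
260 165 165 165 163 150 113  84  80  85 115 154 171 170 161 140 125 122 123 123 124 123 123 123 123 124 123 123 123 123 123 123 123 122 112
261 166 160 160 172 168 140  92  81  81  96 136 168 171 168 153 128 122 122 123 123 124 123 123 123 123 123 124 123 123 124 124 123 123 117
```

```bash
python3 -m pendant '[[0,0.01,0,0,0,0,0],[0,0.02,0,0,0,0,0],[0,0.03,0,0,0,0,0],[0,0.04,0,0,0,0,0],[0,0.045,0,0,0,0,0],[0,0.045,0,0,0,0,0],[0,0.045,0,0,0,0,0]]'
python3 - <<'E'
from h import *
from bench import capture
hook(2.5,47,28)
D={n:capture(n) for n in("side","scene")};pickle.dump(D,open("d7.pkl","wb"))
cv2.imwrite("pics/c5.png",np.hstack([crop(D["side"],255,205,45,60,10),crop(D["scene"],275,180,35,60,10)]))
E
```

```text
time_s: 13.7
ee_pos: [433.5, 4.7, 10.1]
eef_rot: [0.636, 0.772, -0.0, 0.0]
ft_force: [-0.3, -0.1, -1.3]
finger_gap: 16.7
grip_force: 68.7
at [433.5   4.7  10.1] t 13.7 F [-0.3 -0.1 -1.3] gap 16.7 grip 68.7
row [-0.0002  0.0004 -0.0004] [0.0001 0.0001 0.0008]
```

Run:
```python
from h import *
D=pickle.load(open("d7.pkl","rb"))["side"];E=pickle.load(open("d0.pkl","rb"))["side"]
c,s=np.cos(PSI),np.sin(PSI);L=lambda x,y,z:[M[0]+c*x-s*y,M[1]+s*x+c*y,z]
print("tip,hub,lip",(proj(D,[L(2.5,47,6),L(2.5,61,20),L(-47,0,61),L(47,0,61)])+[0,1]).round(1))
d=(D["frame"].astype(int)-E["frame"].astype(int)).sum(2)//3
print(' '*4,' '.join(f"{x:3d}" for x in range(258,294)))
for r in range(218,254):print(r,' '.join(f"{x:3d}" for x in d[r,258:294]))
```

```text
tip,hub,lip [[274.4 242.1]
 [273.2 236.6]
 [263.5 240.8]
 [290.6 235.3]]
     258 259 260 261 262 263 264 265 266 267 268 269 270 271 272 273 274 275 276 277 278 279 280 281 282 283 284 285 286 287 288 289 290 291 292 293
218  -2  -8 -11 -36 -98 -105 -64 -31 -28 -20  -1   2   2   1   2   2   2   2   2   1   2   3   2   2   1   2   3   1   2   2   2   3   3   3   2   2
219   2   2  -1 -22 -75 -98 -78 -46 -28 -22  -1   2   2   2   2   1   2   2   2   2   1   2   2   1   2   2   2   1   2   2   2   3   2   2   2   2
220   2   2   2  -5 -28 -63 -70 -53 -26 -13  -2   2   2   2   2   2   2   1   2   2   2   2   2   2   2   2   2   1   1   1   2   2   2   2   2   3
221   1   3   2  -1 -18 -52 -61 -54 -33 -18  -9   1   2   2   2   1   3   2   2   2   3   1   1   1   2   3   1   2   2   2   2   2   2   1   2   2
222   1   2   2   2  -3 -23 -50 -59 -48 -22  -9  -2   2   1   2   2   1   2   2   3   2   2   2   1   1   1   2   3   2   1   1   1   3   1   2   1
223   3   2   2   3   1  -2  -8 -26 -48 -29 -18 -11   0   2   1   1   2   3   2   1   2   1   3   1   3   2   1   2   2   2   1   2   1  
[... 3750 characters left out ...]
   2   3   3   2   2   3   1   1   2   4   2   2   2   2   1   2   1   1   2   1   2   2   2   1   1   0   1
250   2   2   2   1   2   1   1   2   1   1   1   2   2   2   1   2   2   1   2   1   4   7   4   2   1   1   2   2   2   2   1   0   1   2   0   1
251   2   3   3   3   2   3   2   2   0   0   2   3   1   2   2   2   1   2   1   3   8  15  13   4   1   0   0   3   2   2   1   2   1   2   2   2
252   3   3   2   2   3   2   2   0   0   1   2   2   3   2   2   1   0   2   1   5  15  20  16   8   2   3   2   2   2   2   2   2   1   3   2   1
253   3   2   2   2   3   2   1   1   1   0   2   2   2   2   2   1   1   1   1  10  20  21  19  12   5   2   2   2   1   1   2   2   1   1   3   1
```

Run:
```python
from h import *
D=pickle.load(open("d7.pkl","rb"))["side"];c,s=np.cos(PSI),np.sin(PSI);A=np.array([[c,s],[-s,c]])
for n,u,v in(("rear",279.5,246),("right",286,238.5),("left",268,242),("front",275,233.3),("mid",277.2,239.8)):print(n,[(A@(ray(D,u,v-1,z)[:2]-M)).round(1) for z in(0,10,20)])
```

```text
rear [array([15.4, 28. ]), array([12.2, 16.6]), array([8.9, 5.2])]
right [array([49.3, 60.4]), array([45.7, 48.6]), array([42.1, 36.9])]
left [array([-16.9,  61.4]), array([-19.8,  49.7]), array([-22.7,  37.9])]
front [array([ 20.3, 101.2]), array([17. , 88.9]), array([13.8, 76.7])]
mid [array([17.4, 63.1]), array([14.2, 51.3]), array([10.9, 39.5])]
```

```bash
python3 -m pendant '[[0,0.008,0.002,0,0,0,0],[0,0.016,0.004,0,0,0,0],[0,0.016,0.004,0,0,0,0],[0,0.013,0.004,0,0,0,0],[0,0.013,0.004,-0.015,0,0,0],[0,0.013,0.004,-0.04,0,0,0],[0,0.013,0.004,-0.08,0,0,0],[0,0.013,0.004,-0.105,0,0,0],[0,0.013,0.004,-0.105,0,0,0],[0,0.013,0.004,-0.105,0,0,0]]'
python3 - <<'E'
from h import *
goal([482.5,196.5,117],.263)
from bench import capture
D=capture("side");pickle.dump(D,open("d8.pkl","wb"));E=pickle.load(open("d0.pkl","rb"))["side"]
d=(D["frame"].astype(int)-E["frame"].astype(int)).sum(2)//3
print(' '*4,' '.join(f"{x:3d}" for x in range(262,292)))
for r in range(226,250):print(r,' '.join(f"{x:3d}" for x in d[r,262:292]))
E
```

```text
time_s: 14.8
ee_pos: [435.1, 17.8, 115.0]
eef_rot: [0.637, 0.771, 0.0, 0.0]
ft_force: [-0.7, 0.2, -1.2]
finger_gap: 16.8
grip_force: 68.7
at [435.1  17.8 115. ] t 14.8 F [-0.7  0.2 -1.2] gap 16.8 grip 68.7
row [ 0.1664  0.0804 -0.002 ] [ 0.0003  0.0001 -0.0361]
     262 263 264 265 266 267 268 269 270 271 272 273 274 275 276 277 278 279 280 281 282 283 284 285 286 287 288 289 290 291
226   2   2   2   2   2   2   2   2   1 -18 -49 -36  -9   1   3   3   2   3   2   2   1   2   3   3   3   2   2   2   2   2
227   2   3   2   2   2   2   2   2   1  -3 -23 -46 -27  -3   2   2   2   2   1   1   2   3   2   2   2   2   3   2   1   1
228   2   3   3   1   2   2   2   3   2   1  -7 -31 -48 -24   0   3   2   3   2   2   1   2   2   2   3   2   2   2   2   2
229   2   1   2   3   2   2   2   3   2   2  -1 -21 -50 -30  -1   1  -3  -2   2   2   3   1   3   2   2   2   2   1   1   3
230   2   2   1   2   1   2   2   3   3   2   1 -13 -38 -27  -5 -11 -21  -8   1   2   2   3   3   2   2   2   3   2   2   2
231   2   1   2   3   3   2   2   2   4   3   2  -2 -20 -41 -30 -27 -27 -10   1   1   1   2  
[... 1562 characters left out ...]
   2   2   3   1  -2 -18 -43 -36 -10   1   3   3   1   2   2   2   2   3   1   1
245   2   2   0   0   2   2   2   2   2   2   3   2   3   3   1  -2 -18 -29  -9   2   1   2   3   2   3   2   3   2   2   2
246   2   2   1   1   1   2   3   2   2   3   2   2   3   2   3   1  -1  -4   0   2   3   3   2   3   3   2   2   1   1   2
247   2   1   1   0   1   2   2   2   2   2   2   2   2   3   2   1   3   2   2   2   3   2   2   2   2   1   1   2   1   0
248   2   1   1   0   2   3   2   3   2   3   2   1   2   2   3   2   3   3   2   1   2   2   1   2   2   2   1   1   1   1
249   3   2   3   1   1   2   3   3   2   2   3   3   2   2   3   2   2   3   1   2   2   1   2   1   1   2   1   1   1  -1
```

```bash
python3 -m pendant '[[0,0.045,0.02,-0.005,0,0,-0.01],[0,0.09,0.04,-0.005,0,0,-0.02],[0,0.13,0.06,-0.005,0,0,-0.036],[0,0.166,0.08,-0.005,0,0,-0.036],[0,0.166,0.08,-0.005,0,0,-0.036],[0,0.166,0.08,-0.005,0,0,-0.036],[0,0.166,0.08,-0.005,0,0,-0.036]]'
python3 - <<'E'
from h import *
goal([482.8,196.9,37.6],.264)
from bench import capture
capture("side")
goal([482.8,196.9,37.6],.264)
E
```

```text
time_s: 15.55
ee_pos: [481.3, 195.3, 118.6]
eef_rot: [0.609, 0.794, -0.001, -0.001]
ft_force: [-0.0, 0.6, -1.5]
finger_gap: 16.9
grip_force: 69.0
at [481.3 195.3 118.6] t 15.55 F [-0.   0.6 -1.5] gap 16.9 grip 69.0
row [0.0012 0.0021 0.081 ] [-0.0013  0.0003 -0.0008]
at [481.5 195.1 119.1] t 15.6 F [-0.1  0.5 -1.2] gap 17.2 grip 69.0
row [0.0014 0.0019 0.0815] [-0.0008  0.0002 -0.0011]
```

```bash
python3 -m pendant '[[0,0.0015,0.0015,0.02,0,0,0],[0,0.0015,0.0015,0.04,0,0,0],[0,0.0015,0.0015,0.05,0,0,0],[0,0.0015,0.0015,0.06,0,0,0],[0,0.0015,0.0015,0.06,0,0,0],[0,0.0015,0.0015,0.06,0,0,0]]'
python3 - <<'E'
from h import *
goal([482.8,196.9,38.5],.264)
E
```

```text
time_s: 16.2
ee_pos: [483.2, 197.9, 60.7]
eef_rot: [0.608, 0.794, 0.0, 0.0]
ft_force: [-0.9, 0.5, -0.6]
finger_gap: 17.3
grip_force: 69.0
at [483.2 197.9  60.7] t 16.2 F [-0.9  0.5 -0.6] gap 17.3 grip 69.0
row [-0.0008 -0.0007  0.0222] [ 0.0003 -0.     -0.0007]
```

```bash
python3 -m pendant '[[0,-0.0005,-0.0007,0.007,0,0,0],[0,-0.0005,-0.0007,0.014,0,0,0],[0,-0.0005,-0.0007,0.02,0,0,0],[0,-0.0005,-0.0007,0.021,0,0,0],[0,-0.0005,-0.0007,0.021,0,0,0]]'
python3 - <<'E'
from h import *
goal([482.8,196.9,38],.264)
E
```

```text
time_s: 16.7
ee_pos: [482.2, 197.4, 38.6]
eef_rot: [0.608, 0.794, -0.0, -0.0]
ft_force: [0.1, 0.5, -0.9]
finger_gap: 16.9
grip_force: 69.3
at [482.2 197.4  38.6] t 16.7 F [ 0.1  0.5 -0.9] gap 16.9 grip 69.3
row [-0.0006  0.0004  0.0006] [-0.0004  0.     -0.0005]
```

Lower the last millimetre or two, then release and retreat.

```bash
python3 -m pendant '[[0,0,0,0.001,0,0,0],[0,0,0,0.001,0,0,0],[0,0,0,0.001,0,0,0]]'; python3 -m pendant '[[0.2,0,0,0,0,0,0],[0.4,0,0,0,0,0,0],[0.5,0,0,0,0,0,0],[0.5,0,0,0,0,0,0],[0.5,0,0,0,0,0,0]]'
```

```text
time_s: 17.0
ee_pos: [482.5, 197.5, 38.2]
eef_rot: [0.608, 0.794, 0.0, 0.0]
ft_force: [0.0, -0.2, -0.8]
finger_gap: 16.6
grip_force: 69.3
time_s: 17.5
ee_pos: [482.6, 197.4, 38.2]
eef_rot: [0.608, 0.794, 0.0, 0.0]
ft_force: [0.4, -0.8, -0.4]
finger_gap: 42.6
grip_force: 0.0
```

```bash
python3 -m pendant '[[0.5,0,0,-0.03,0,0,0],[0.5,0,0,-0.06,0,0,0],[0.5,0,0,-0.11,0,0,0],[0.5,0,0,-0.16,0,0,0],[0.5,-0.02,0.01,-0.163,0,0,0],[0.5,-0.02,0.01,-0.163,0,0,0]]'
python3 - <<'E'
from h import *
from bench import capture
pickle.dump(capture("wrist"),open("w4.pkl","wb"))
goal([490,-200,200],.2)
E
```

```text
time_s: 18.1
ee_pos: [499.1, 179.8, 203.8]
eef_rot: [0.609, 0.793, 0.002, 0.002]
ft_force: [-0.3, -0.8, -0.9]
finger_gap: 42.9
grip_force: 0.0
at [497.9 180.3 201.7] t 18.15 F [-0.8  0.1 -1. ] gap 42.8 grip 0.0
row [-0.3653 -0.1059  0.0015] [ 0.0006 -0.      0.0308]
```

```bash
python3 -m pendant '[[0.5,-0.36,-0.106,0,0,0,0.03],[0.5,-0.36,-0.106,0,0,0,0.03],[0.5,-0.36,-0.106,0,0,0,0.03],[0.5,-0.36,-0.106,0,0,0,0.03],[0.5,-0.36,-0.106,0,0,0,0.03],[0.5,-0.36,-0.106,0,0,0,0.03],[0.5,-0.36,-0.106,0,0,0,0.03],[0.5,-0.36,-0.106,0,0,0,0.03],[0.5,-0.36,-0.106,0,0,0,0.03],[0.5,-0.36,-0.106,0,0,0,0.03]]'
python3 - <<'E'
from h import *
from bench import capture
c=capture("wrist");pickle.dump(c,open("w5.pkl","wb"));o=pickle.load(open("w4.pkl","rb"))
cv2.imwrite("pics/fin.png",np.hstack([crop(c,170,0,200,300,2),crop(o,170,40,200,300,2)]))
E
```

```text
time_s: 19.15
ee_pos: [488.0, -193.9, 199.5]
eef_rot: [0.632, 0.775, 0.0, -0.002]
ft_force: [0.5, -0.2, 0.1]
finger_gap: 42.9
grip_force: 0.0
```

View pics/fin.png

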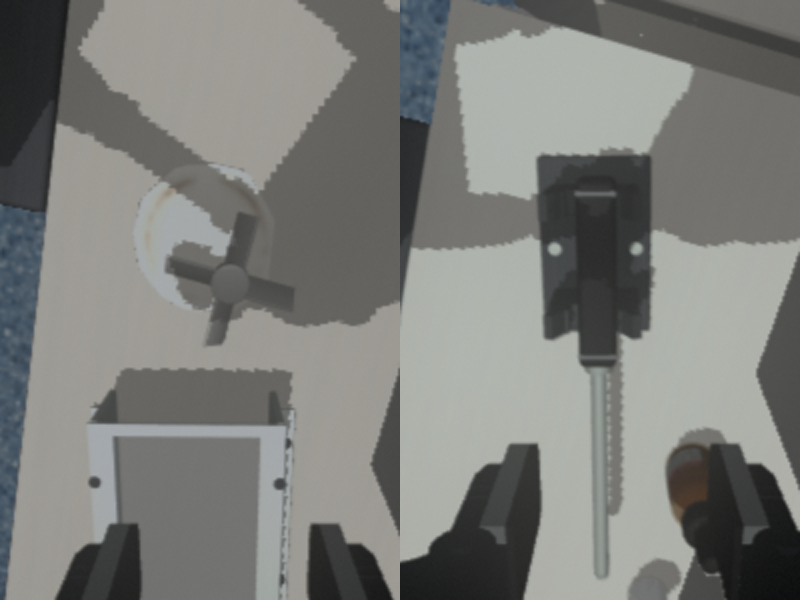

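The left half shows the paddle flat on the table, hub at (230,283), its nearest blade end (213,345) well clear of the mouth's foot near row 390. The right half shows the pick lying on both saddles with its shank straight, and the dropper in place.

```bash
python3 -c "
from bench import *
print(job_done())"
```

```text
the job is handed in; nothing more can be done
None
```

I dragged the paddle out with the pick; it lies flat on the cart top clear of the box, the pick is back in its rest, and I handed the job in at about 19 s (no verdict was returned).

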